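# Brush out the leaning carved pot

## Task

Take the long round brush out of its wooden stand and gently brush the dust out of the pot that leans in the work clamp: push the bristles right down to the bottom, draw them back up to the mouth, then do the same a second time. Then put the brush back in its stand, bristles down, and let go; leave the other things on the bench where they are.

Things in the scene. Friction and masses are not known exactly. Their poses are not given: they have to be found in the camera images.
- brush: round bottle brush, 175 mm long, 90 g, standing upright in the stand. Origin at the centre of the bristle tip (its lower end); z runs along the brush towards the handle. Dark bristle head 30 mm diameter from z = 0 to 50 mm; thin steel stem 9 mm diameter from 50 to 105 mm; round wooden handle 25 mm diameter from 105 to 175 mm
- stand: square wooden brush stand, 72 x 72 mm, 80 mm high, fixed, with one open square well 50 x 50 mm (walls 11 mm), 69 mm deep. Origin at the centre of its underside, z up
- stand_floor (a point): centre of the inner floor of the stand's well, 11 mm above the bench
- clamp: wooden work clamp fixed to the bench that holds the leaning pot: base board 170 x 150 mm, two cheeks up to 120 mm high on either side of the pot at y = +-62 mm, their screw handles reaching to y = +-102 mm at height 100 mm. Origin at the centre of its underside, z up; the pot leans towards its -x, which faces away from the robot
- pot: dark round wooden pot held rigidly in the clamp, leaning 30 degrees from vertical. Origin at the centre of its underside; z along the pot's axis, out of the mouth. 105 mm long, outer diameter 70 mm, inner diameter 58 mm at the mouth and 54 mm at the floor, inner floor at z = 8 mm
- pot_floor (a point): centre of the pot's inner floor; axes as the pot's, z along the pot's axis out of the mouth
- pot_mouth (a point): centre of the pot's mouth, 97 mm along the axis from the inner floor; axes as the pot's
- finished_pot: bystander: dark round wooden pot, loose, standing upright, 70 mm diameter, 105 mm high, origin at the centre of its underside
- gouge_wide: bystander: lying gouge, light wooden handle, 188 mm long, 22 mm high, blade 18 mm wide along +x; origin under the joint of handle and blade
- gouge_narrow: bystander: lying gouge, dark wooden handle, 188 mm long, 22 mm high, blade 9 mm wide along +x; origin under the joint of handle and blade
- mallet: bystander: lying wooden mallet 200 mm long, 50 mm high, head 70 x 50 x 50 mm at its +x end; origin on the underside, near the middle of its length

How it is judged:
By the outcome, as a careful person would: the job done as asked, in the order asked, and still so for the second after the job is handed in, with the robot touching nothing.
It also fails if it takes over 51 s, if anything falls off the work surface, if the arm or the gripper's body presses on something with over 40 N, if the wrist force passes 120 N, or if a joint passes its speed limit or range.

## Robot

A 6-joint arm with a two-finger parallel gripper is mounted at the origin on the work surface. World frame = base frame: x ahead of the robot, y to its left, z up, the work surface at z = 0. Lengths are in mm, angles in rad, forces in N, time in s.
With the tool pointing down it reaches from about 300 to 750 mm from the base axis. Payload 8.5 kg.
Tool frame: the origin (TCP) lies between the finger pads; the fingertips stand 25 mm ahead of it and the grasp point (between the pads) lies 6 mm ahead of it (robot.tips_ahead is the distance from the TCP to the fingertips, in mm); z points along the fingers, y is the line along which they close (so a half turn about z gives the same grasp; the last joint's range is limited). The gripper opens to 88 mm and grips with 3 to 60 N. Pads are 18 mm wide; open, the fingers measure 123 mm over their backs; the gripper's body (75 mm by 187 mm) begins 45 mm behind the grasp point.
Start: joints at [-1.317, 0.381, 1.297, -0, 1.464, -0.215], TCP at [248.49, -490.646, 263.748] pointing down, gripper open.
Joint ranges: [-3.11, 3.11], [-0.89, 2.33], [0.22, 2.48], [-1.42, 4.56], [0.17, 2.85], [-2.88, 2.88]. Speed limits (rad/s): [2.39, 2.39, 3.14, 3.14, 3.14, 3.14].

## Interface

Orientations are given as a rotation vector (axis times angle).
In Python, from rig import robot, grab_frame gives the robot as it stands.
- The arm moves only by the tool drive_tool, never from a script. Its argument "moves" is a list of rows, each an object with "travel": the shift along the tool's x, y, z normalised to -1 to 1, where 1 is 0.3 m, a list of three; "angular": the turn, a rotation vector about the tool's x, y, z normalised to -1 to 1, where 1 is 180 degrees, a list of three. A call has 1 to 20 rows; each row is the pose to reach, as a shift and turn from the pose commanded when the call began, along the tool's axes at that moment, turning the shorter way round; what a row does not reach only later rows make up. A row lasts 1/8 s, in which the tool goes at most 62.5 mm and 10.7 degrees, less where a joint would pass 70% of its speed; a pose out of reach is approached as far as the arm can. A call with a number of a shift or a turn outside -1 to 1 is refused whole. A call with a gripper value outside its range is refused whole. "grip" is the closure, from 0 (fully open) to 1 (shut), set as the call begins (left out, the last holds). The fingers move at their own pace and stop on an object; "newtons" is the grip in N (left out, the last holds). Time passes only in rows, so rows that repeat a pose let the fingers close. It gives the time, the measured TCP pose, the force, the opening and the grip force at its end, in the units of the state.
- robot.sense(): the state, without advancing time (a new reading comes with each control period).
- grab_frame(name): name is "side" or "top" or "wrist"; returns a dict with "color" (480x640x3 uint8, red, green, blue), "intrinsics" (3x3 intrinsics, pixels), "R" (3x3) and "t" (3): a world point X has camera coordinates R X + t; the wrist camera has in their place "mount" (4x4, takes a point from camera to tool coordinates, whose origin is the TCP and whose axes are the flange's). Camera axes: x right, y down, z forward; pixel columns grow to the right and rows downward; lengths in mm; the calibration is good to about 2 mm. A picture is of the moment at which its call begins: read the wrist's pose just before it. There is no depth.
- robot.close_job(): hands the job in; it is judged then, once.
The state is a dict: "t": time; "q": joint angles; "joint_vel": joint speeds; "effort": joint torques, N m; "eef_pos": TCP position; "ee_rot": TCP orientation; "ft_force": force on the tool from outside, world axes, zero at the start; "moment": the same for the moment, N m; "grip_width": finger opening in mm; "finger_force": force on a finger pad.
Only numpy, scipy, OpenCV 4.12 (cv2) and the standard library are available. Lean on these libraries where they do the work, as an engineer would, in place of code of your own. Each camera call takes 0.05 s, during which the arm holds its last target. There are 200 camera calls.

## Working session

There is one attempt and no reset: what is moved stays moved. The work goes in short steps, Python scripts to look and compute and a tool call to move; the robot and the scene stay as the last step left them, time stands still between calls to the robot, and variables do not carry over. Pictures are saved under pics/ and viewed, at most 10 in all, crops included, and the job is handed in when it is done.

Besides the shell and the picture viewer there is one more tool, called after "Emit:" as name(argument=value, ...) on one line, values as JSON. drive_tool: Moves the arm, as the interface text tells. Its arguments: {"type":"object","properties":{"moves":{"type":"array"},"grip":{"type":"number"},"newtons":{"type":"number"}},"required":["moves"]}

```bash
mkdir -p pics; ls; python3 - <<'E'
from rig import robot, grab_frame
import cv2,pickle
s=robot.sense();print(s['t'],s['eef_pos'],s['ee_rot'],s['grip_width'])
d={}
for n in("side","top"):
    f=grab_frame(n);d[n]=f;cv2.imwrite(f"pics/{n}.png",f["color"][:,:,::-1]);print(n,f['R'],f['t'],f['intrinsics'])
pickle.dump(d,open('f.pkl','wb'))
E
```

```text
pics
0.0 [ 248.41740794 -490.44531418  263.15615111] [-3.05435083e+00 -7.29273675e-01  9.00515946e-05] 88.52006325648372
side [[-0.99300856 -0.11686976  0.01659683]
 [-0.09819059  0.73976554 -0.66566174]
 [ 0.06551797 -0.66263746 -0.74606903]] [567.94801127 127.05425494 884.65275166] [[450.49700224   0.         325.51812858]
 [  0.         450.49700224 239.0253992 ]
 [  0.           0.           1.        ]]
top [[-0.00296855 -0.99995323 -0.00920435]
 [-0.98549196  0.00448732 -0.16966276]
 [ 0.16969613  0.00856716 -0.9854592 ]] [  16.61690336  590.21041403 1007.10959367] [[548.91955258   0.         314.71613871]
 [  0.         548.91955258 231.63730236]
 [  0.           0.           1.        ]]
```

View pics/side.png

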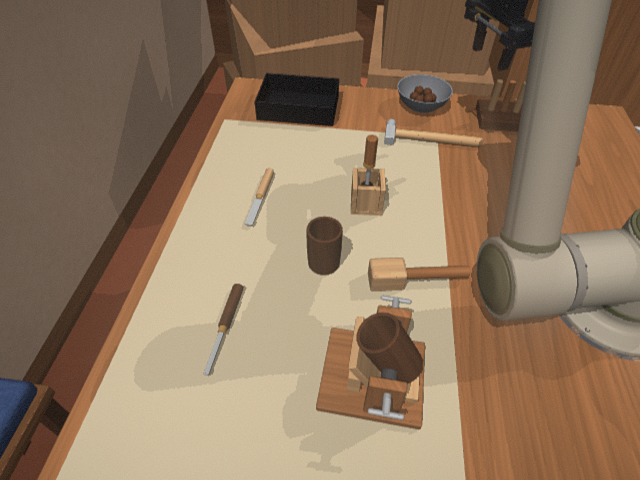

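View pics/top.png

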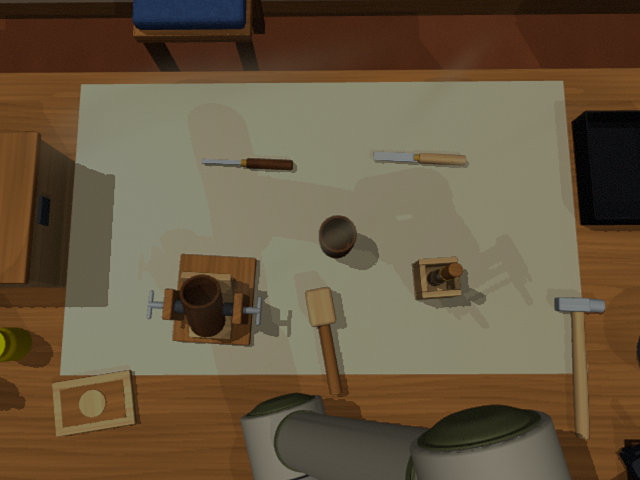

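The top view shows the brush stand near (440,278), with the brush leaning and its handle at (455,270). The clamp and pot are near (207,305), with the mouth near (202,292). I'll enlarge both areas.

```bash
python3 - <<'E'
import cv2,pickle,numpy as np
d=pickle.load(open('f.pkl','rb'))
def c(n,x,y,w,h,k): return cv2.resize(d[n]['color'][y:y+h,x:x+w,::-1],(w*k,h*k),interpolation=cv2.INTER_CUBIC)
a=np.hstack([c('top',405,245,80,60,5),c('side',335,130,66,100,5)[:300]])
cv2.imwrite('pics/c1.png',np.hstack([np.vstack([c('top',405,245,66,60,6)]),c('side',335,130,50,90,6)[:360]]) if 0 else np.hstack([cv2.copyMakeBorder(c('top',405,245,66,60,6),0,180,0,0,0),c('side',335,130,60,90,6)]))
cv2.imwrite('pics/c2.png',np.hstack([cv2.copyMakeBorder(c('top',145,245,130,110,3),0,120,0,0,0),c('side',310,290,130,150,3)]))
E
```

```text
(no output)
```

View pics/c1.png

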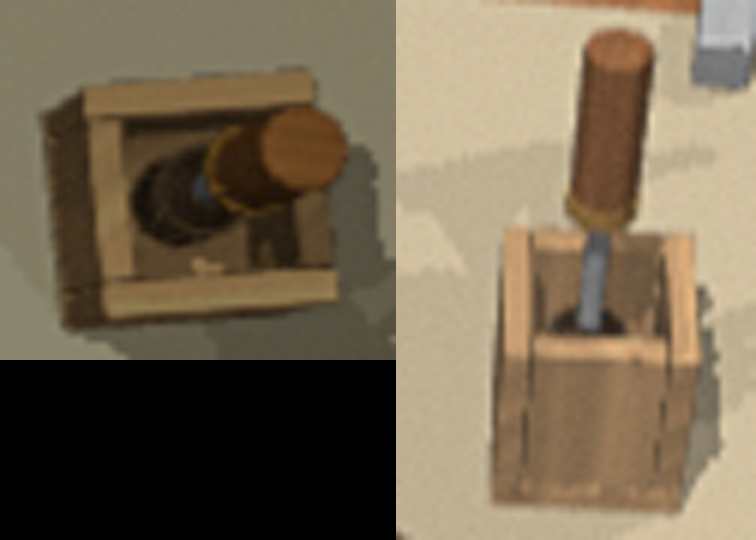

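View pics/c2.png

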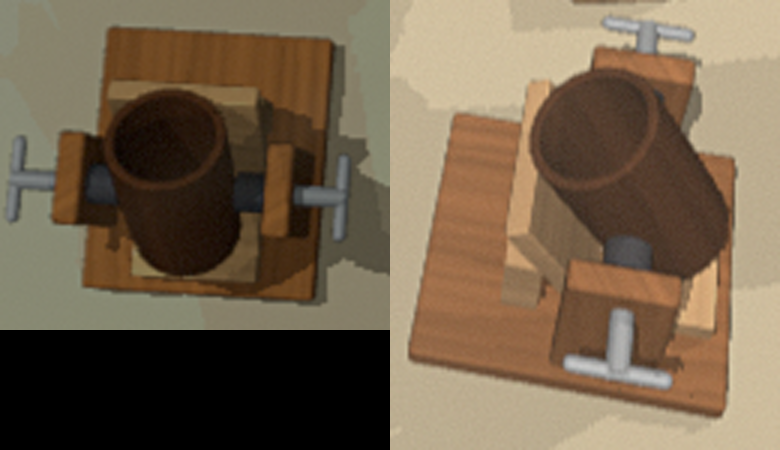

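The top crop shows the brush leaning, with its end cap at about (455.7,269.8), and the stand rim corners are clear. In the clamp crop the pot mouth is centred at about top (199.7,291) and side (378,333).

```bash
cat > h.py <<'E'
import numpy as np,pickle,cv2
from scipy.optimize import least_squares
from scipy.spatial.transform import Rotation as Ro
d=pickle.load(open('f.pkl','rb'))
def P(n,X):
    f=d[n];c=f['R']@np.asarray(X,float)+f['t'];c=f['intrinsics']@c;return c[:2]/c[2]
def tri(obs):
    r=least_squares(lambda X:np.concatenate([P(n,X)-p for n,p in obs]),[450,0,100]);return r.x,np.abs(r.fun).max()
def plane(n,p,z):
    f=d[n];v=f['R'].T@np.linalg.solve(f['intrinsics'],[*p,1]);o=-f['R'].T@f['t'];return o+v*(z-o[2])/v[2]
def T(x,y): return (405+x/6,245+y/6)
def S(x,y): return (335+(x-396)/6,130+y/6)
def T2(x,y): return (145+x/3,245+y/3)
def S2(x,y): return (310+(x-390)/3,290+y/3)
E
python3 - <<'E'
from h import *
np.set_printoptions(precision=1,suppress=True)
a,b=tri([('top',T(304,149)),('side',S(620,48))]),tri([('top',T(235,174)),('side',S(602,216))])
print('cap',a,'ring',b); v=a[0]-b[0]; print(v,np.linalg.norm(v),'tip',a[0]-175*v/np.linalg.norm(v))
print('stand top',[plane('top',T(*p),80)for p in[(83,90),(313,70),(338,300),(105,318)]])
print('side',[plane('side',S(*p),80)for p in[(505,228),(694,232),(698,363),(502,360)]])
m=tri([('top',T2(164,138)),('side',S2(594,129))]);print('mouth',m)
print([plane('top',T2(*p),15)for p in[(108,28),(332,40),(316,298),(84,286)]])
print([plane('side',S2(*p),15)for p in[(455,115),(733,157),(722,408),(411,355)]])
E
```

```text
cap (array([ 502.8, -220.2,  183.6]), np.float64(0.5523398597309779)) ring (array([ 502.6, -216.9,  113.1]), np.float64(0.5159209936095408))
[ 0.3 -3.3 70.5] 70.58167412451316 tip [ 502.2 -212.     8.8]
stand top [array([ 531. , -178.6,   80. ]), array([ 536.9, -249.7,   80. ]), array([ 466.2, -254. ,   80. ]), array([ 461. , -182.8,   80. ])]
side [array([ 539. , -246.4,   80. ]), array([ 467.8, -253.8,   80. ]), array([ 464.1, -180.1,   80. ]), array([ 534.4, -172.1,   80. ])]
mouth (array([471.3, 211.5, 147.9]), np.float64(0.20019735773894354))
[array([551.9, 280. ,  15. ]), array([543.3, 131.7,  15. ]), array([376.7, 139.4,  15. ]), array([384.6, 289. ,  15. ])]
[array([545.2, 134. ,  15. ]), array([377.8, 141.3,  15. ]), array([387.7, 289.8,  15. ]), array([552.7, 282.2,  15. ])]
```

```bash
cat > g.py <<'E'
# travel/angular numbers from the measured pose to given goals: TCP position, tool z direction, tool x hint
from h import *
from rig import robot
np.set_printoptions(precision=4,suppress=True)
a=np.array([np.sin(np.pi/6)*np.cos(-.047),np.sin(np.pi/6)*np.sin(-.047),np.cos(np.pi/6)])
floor=np.array([471.3,211.5,147.9])-97*a
xd=lambda z:(lambda x:x/np.linalg.norm(x))(np.array([0,1.,0])-z[1]*z)
def rot(z):
    x=xd(z);return np.c_[x,np.cross(z,x),z]
DOWN=np.array([0,0,-1.])
def go(*goals):
    s=robot.sense();R0=Ro.from_rotvec(s['ee_rot']).as_matrix();p=s['eef_pos']
    print('t %.2f'%s['t'],'p',p,'F',s['ft_force'],'w %.1f f %.1f'%(s['grip_width'],s['finger_force']),'q',s['q'])
    for g,z in goals:
        print('travel',R0.T@(np.array(g)-p)/300,'ang',Ro.from_matrix(R0.T@rot(z)).as_rotvec()/np.pi)
E
python3 -c "
from g import *
print(a,floor)
go(([420,-310,260],DOWN),([502.5,-217,240],DOWN))"
```

```text
[ 0.4994 -0.0235  0.866 ] [422.8536 213.7787  63.8955]
t 0.10 p [ 248.4401 -490.4533  263.2088] F [-1.0562  0.5289 -0.9068] w 87.9 f 0.0 q [-1.3173  0.3812  1.2981 -0.      1.4636 -0.2153]
travel [ 0.7819 -0.2782  0.0112] ang [-0.0003 -0.0003 -0.3508]
travel [ 1.1673 -0.4304  0.0782] ang [-0.0003 -0.0003 -0.3508]
```

Emit:
drive_tool(moves=[{"travel": [0.782, -0.278, 0.011], "angular": [0, 0, -0.351]}, {"travel": [0.782, -0.278, 0.011], "angular": [0, 0, -0.351]}, {"travel": [0.782, -0.278, 0.011], "angular": [0, 0, -0.351]}, {"travel": [0.782, -0.278, 0.011], "angular": [0, 0, -0.351]}, {"travel": [0.782, -0.278, 0.011], "angular": [0, 0, -0.351]}, {"travel": [0.782, -0.278, 0.011], "angular": [0, 0, -0.351]}, {"travel": [0.782, -0.278, 0.011], "angular": [0, 0, -0.351]}], grip=0, newtons=30)

```text
t: 0.98
eef_pos: [420.1, -310.0, 260.2]
ee_rot: [-2.221, -2.22, -0.0]
ft_force: [0.6, 1.0, 1.3]
grip_width: 88.5
finger_force: 0.0
```

```bash
python3 -c "
from g import *
go(([502.5,-217,240],DOWN),([502.5,-217,162],DOWN))"
```

```text
t 0.97 p [ 420.1253 -310.0314  260.1657] F [0.5632 1.0492 1.2629] w 88.5 f 0.0 q [-0.8627  0.3347  1.3797  0.      1.4279 -0.8623]
travel [0.3102 0.2745 0.0673] ang [-0.0001 -0.0002 -0.0002]
travel [0.3101 0.2746 0.3273] ang [-0.0001 -0.0002 -0.0002]
```

Emit:
drive_tool(moves=[{"travel": [0.31, 0.274, 0.067], "angular": [0, 0, 0]}, {"travel": [0.31, 0.274, 0.067], "angular": [0, 0, 0]}, {"travel": [0.31, 0.274, 0.067], "angular": [0, 0, 0]}, {"travel": [0.31, 0.274, 0.067], "angular": [0, 0, 0]}])

```text
t: 1.48
eef_pos: [502.0, -217.5, 240.3]
ee_rot: [-2.223, -2.22, 0.001]
ft_force: [-0.2, 0.2, -0.7]
grip_width: 88.3
finger_force: 0.0
```

```bash
python3 - <<'E'
from g import *
from rig import grab_frame
go(([502.5,-217,162],DOWN))
s=robot.sense();f=grab_frame('wrist');f['s']=s;pickle.dump(f,open('w.pkl','wb'));cv2.imwrite('pics/w1.png',f['color'][:,:,::-1])
M=f['mount'];R0=Ro.from_rotvec(s['ee_rot']).as_matrix()
for X in [[502.5,-217,186],[502.5,-217,116],[502.5,-217,61],[536,-249,80],[464,-181,80]]:
    c=M[:3,:3].T@(R0.T@(np.array(X)-s['eef_pos'])-M[:3,3]);c=f['intrinsics']@c;print(X,c[:2]/c[2])
E
```

```text
t 1.48 p [ 502.019  -217.5116  240.287 ] F [-0.1587  0.23   -0.7049] w 88.3 f 0.0 q [-0.6252  0.3937  1.3467 -0.0003  1.4014 -0.6237]
travel [0.0017 0.0017 0.261 ] ang [-0.0001  0.     -0.0004]
[502.5, -217, 186] [329.5581 281.9678]
[502.5, -217, 116] [328.9841 238.6283]
[502.5, -217, 61] [328.7053 217.5757]
[536, -249, 80] [370.1095 261.8292]
[464, -181, 80] [277.6418 178.1602]
```

View pics/w1.png

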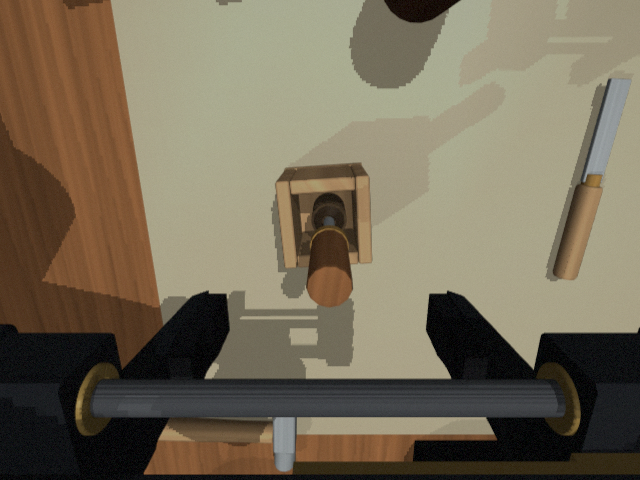

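The wrist view shows the cap at (330,286) and the bristle top at (328,212). Compared with the projections of an upright brush, this confirms it leans about 2.7° towards -y. I'll align the tool with it.

```bash
python3 - <<'E'
from g import *
u=np.array([0,-.046,1]);u/=np.linalg.norm(u)
go(([502.6,-219,162],-u))
E
```

```text
t 1.52 p [ 501.7964 -218.0337  240.4524] F [-0.2593 -0.3627  0.5067] w 87.8 f 0.0 q [-0.6262  0.3934  1.3467 -0.0002  1.4013 -0.6242]
travel [-0.0031  0.0027  0.2615] ang [ 0.      0.0147 -0.0006]
```

Emit:
drive_tool(moves=[{"travel": [-0.004, 0.002, 0.13], "angular": [0, 0.0147, 0]}, {"travel": [-0.004, 0.002, 0.2], "angular": [0, 0.0147, 0]}, {"travel": [-0.004, 0.002, 0.2615], "angular": [0, 0.0147, 0]}, {"travel": [-0.004, 0.002, 0.2615], "angular": [0, 0.0147, 0]}])

```text
t: 2.02
eef_pos: [501.8, -219.4, 161.3]
ee_rot: [-2.199, -2.194, -0.05]
ft_force: [-0.2, -1.0, -0.0]
grip_width: 87.9
finger_force: 0.0
```

Emit:
drive_tool(moves=[{"travel": [0, 0, 0], "angular": [0, 0, 0]}, {"travel": [0, 0, 0], "angular": [0, 0, 0]}, {"travel": [0, 0, 0], "angular": [0, 0, 0]}, {"travel": [0, 0, 0], "angular": [0, 0, 0]}, {"travel": [0, 0, 0], "angular": [0, 0, 0]}, {"travel": [0, 0, 0], "angular": [0, 0, 0]}], grip=1, newtons=30)

```text
t: 2.78
eef_pos: [502.9, -218.3, 161.9]
ee_rot: [-2.197, -2.199, -0.051]
ft_force: [0.2, 0.6, 0.2]
grip_width: 30.2
finger_force: 0.0
```

Emit:
drive_tool(moves=[{"travel": [0, 0, -0.08], "angular": [0, 0, 0]}, {"travel": [0, 0, -0.2], "angular": [0, 0, 0]}, {"travel": [0, 0, -0.35], "angular": [0, 0, 0]}, {"travel": [0, 0, -0.5], "angular": [0, 0, 0]}, {"travel": [0, 0, -0.53], "angular": [0, 0, 0]}, {"travel": [0, 0, -0.53], "angular": [0, 0, 0]}])

```text
t: 3.52
eef_pos: [502.7, -225.6, 320.0]
ee_rot: [-2.197, -2.198, -0.051]
ft_force: [-0.7, 0.0, -1.2]
grip_width: 24.5
finger_force: 30.0
```

```bash
python3 - <<'E'
from g import *
from rig import grab_frame
s=robot.sense()
out=[]
for n in('side','top'):
    f=grab_frame(n);d[n]=f
pickle.dump(d,open('f.pkl','wb'))
p=s['eef_pos'];R0=Ro.from_rotvec(s['ee_rot']).as_matrix();z=R0[:,2]
print(s['grip_width'],s['finger_force'],p,z)
ims=[]
for n in('side','top'):
    q=P(n,p+z*90);print(n,'pred tip',P(n,p+z*151),'head top',P(n,p+z*101),'handle end',P(n,p+z*46))
    x,y=int(q[0])-33,int(q[1])-40;print('origin',x,y)
    ims.append(cv2.resize(d[n]['color'][y:y+90,x:x+66,::-1],None,fx=6,fy=6,interpolation=cv2.INTER_CUBIC))
cv2.imwrite('pics/held.png',np.hstack(ims))
E
```

```text
24.45311620444916 29.99250377935823 [ 502.7181 -225.6129  320.0308] [-0.0007  0.0466 -0.9989]
side pred tip [372.2899 144.4119] head top [374.6794 123.1618] handle end [377.5369  97.7509]
origin 342 78
top pred tip [452.649 270.378] head top [461.5881 267.2131] handle end [472.6604 263.293 ]
origin 430 226
```

View pics/held.png

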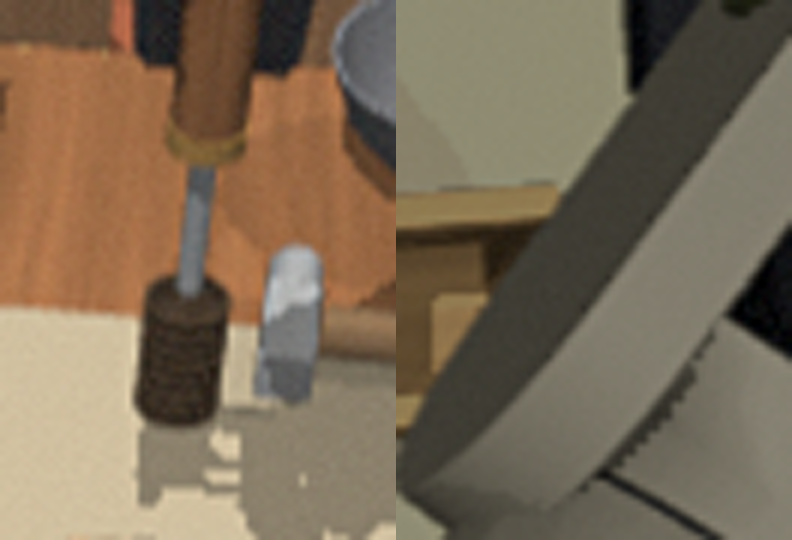

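The held view shows the brush aligned with the tool. It sits about 9 mm lower in the fingers than planned, because they closed during the lift, so the tip is about 160 mm ahead of the TCP. I'll carry it over towards the pot.

```bash
python3 - <<'E'
from g import *
go(([550,0,335],-a))
E
```

```text
t 3.62 p [ 502.5447 -225.4707  318.974 ] F [-0.3506  1.247  -0.4466] w 24.1 f 30.0 q [-0.6521  0.359   1.1725  0.0367  1.6412 -0.6507]
travel [ 0.7532  0.1586 -0.0176] ang [ 0.1656 -0.0076  0.0062]
```

Emit:
drive_tool(moves=[{"travel": [0.15, 0.03, -0.0176], "angular": [0.03, 0, 0]}, {"travel": [0.3, 0.06, -0.0176], "angular": [0.07, 0, 0]}, {"travel": [0.45, 0.09, -0.0176], "angular": [0.11, -0.005, 0.003]}, {"travel": [0.6, 0.12, -0.0176], "angular": [0.145, -0.007, 0.006]}, {"travel": [0.753, 0.159, -0.0176], "angular": [0.1656, -0.0076, 0.006]}, {"travel": [0.753, 0.159, -0.0176], "angular": [0.1656, -0.0076, 0.006]}])

```text
t: 4.38
eef_pos: [551.1, 2.4, 334.0]
ee_rot: [-1.92, -1.917, 0.495]
ft_force: [0.3, -0.7, -1.5]
grip_width: 24.0
finger_force: 30.0
```

```bash
python3 - <<'E'
from g import *
go((floor+297*a,-a))
E
```

```text
t 4.38 p [551.0656   2.3645 334.0188] F [ 0.2854 -0.6991 -1.5094] w 24.0 f 30.0 q [-0.1813  0.5738  0.8554 -0.0892  2.2316 -0.2158]
travel [0.6809 0.0823 0.0175] ang [-0.0006  0.001   0.0012]
```

Reach is fine. Moving to above the mouth.

Emit:
drive_tool(moves=[{"travel": [0.15, 0.02, 0.005], "angular": [0, 0.001, 0.001]}, {"travel": [0.32, 0.04, 0.01], "angular": [0, 0.001, 0.001]}, {"travel": [0.5, 0.06, 0.014], "angular": [0, 0.001, 0.001]}, {"travel": [0.62, 0.075, 0.0175], "angular": [0, 0.001, 0.001]}, {"travel": [0.681, 0.082, 0.0175], "angular": [0, 0.001, 0.001]}, {"travel": [0.681, 0.082, 0.0175], "angular": [0, 0.001, 0.001]}, {"travel": [0.681, 0.082, 0.0175], "angular": [0, 0.001, 0.001]}])

```text
t: 5.25
eef_pos: [571.6, 202.6, 323.5]
ee_rot: [-1.932, -1.908, 0.488]
ft_force: [0.2, -0.1, -0.9]
grip_width: 24.1
finger_force: 30.0
```

```bash
python3 - <<'E'
from g import *
from rig import grab_frame
go((floor+297*a,-a))
for n in('side','top'):
    d[n]=grab_frame(n)
pickle.dump(d,open('f.pkl','wb'))
s=robot.sense();p=s['eef_pos'];z=Ro.from_rotvec(s['ee_rot']).as_matrix()[:,2]
print('side mouth',P('side',floor+97*a));ims=[]
for L in(160,110,55): print(L,P('side',p+z*L))
x,y=330,240
cv2.imwrite('pics/mouth.png',cv2.resize(d['side']['color'][y:y+150,x:x+120,::-1],None,fx=4,fy=4,interpolation=cv2.INTER_CUBIC))
E
```

```text
t 5.25 p [571.6408 202.5828 323.4502] F [ 0.2172 -0.1318 -0.9281] w 24.1 f 30.0 q [0.1145 0.6786 0.6876 0.1091 2.2876 0.1767]
travel [0.0139 0.0025 0.0079] ang [ 0.0008 -0.0006 -0.0017]
side mouth [378.1383 333.0389]
160 [366.3538 315.2952]
110 [350.827  295.2751]
55 [331.8972 270.8672]
```

View pics/mouth.png

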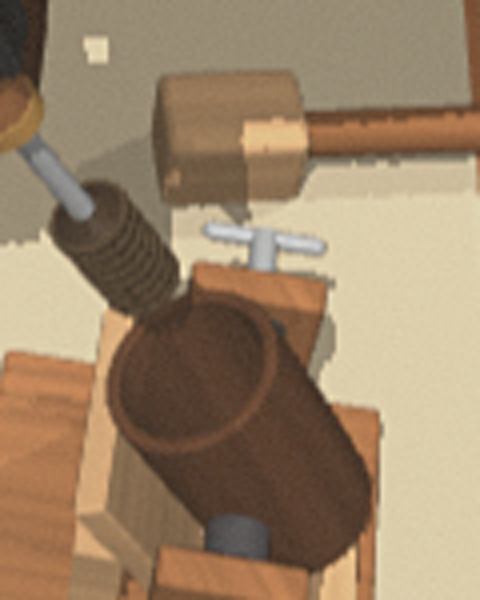

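The side view shows the tip next to the mouth, about 5 mm off the prediction. I'll check the settled pose and the top view.

```bash
python3 - <<'E'
from g import *
go((floor+297*a,-a))
s=robot.sense();p=s['eef_pos'];z=Ro.from_rotvec(s['ee_rot']).as_matrix()[:,2]
for n in('side','top'):
  for L in(160,110,55): print(n,L,P(n,p+z*L))
print('top mouth',P('top',floor+97*a))
x,y=140,225
cv2.imwrite('pics/mouth2.png',cv2.resize(d['top']['color'][y:y+110,x:x+130,::-1],None,fx=5,fy=5,interpolation=cv2.INTER_CUBIC))
E
```

```text
t 5.35 p [571.6076 202.7101 323.6358] F [-0.7604 -0.4183 -0.2854] w 23.6 f 30.0 q [0.1146 0.6784 0.6873 0.1094 2.2878 0.1771]
travel [0.0134 0.0029 0.0084] ang [ 0.0009 -0.0007 -0.0017]
side 160 [366.3538 315.2952]
side 110 [350.827  295.2751]
side 55 [331.8972 270.8672]
top 160 [198.1143 276.7573]
top 110 [193.4697 258.695 ]
top 55 [187.8621 236.8876]
top mouth [199.6921 290.7715]
```

View pics/mouth2.png

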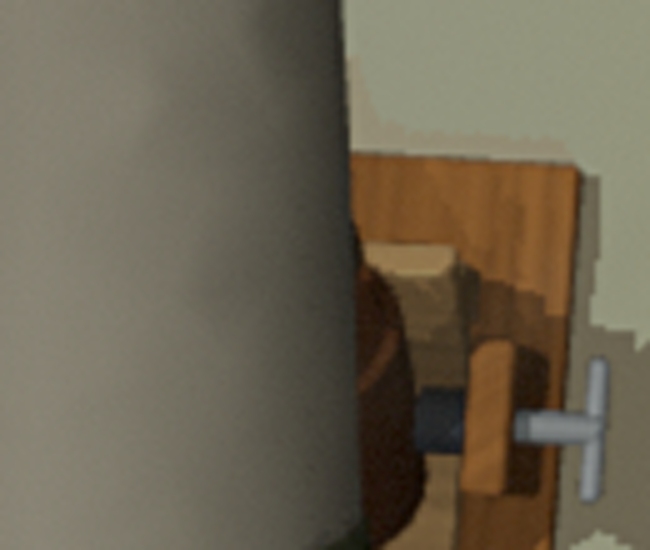

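The arm hides the brush in the top view. I'll correct the lateral position and look with the wrist camera.

Emit:
drive_tool(moves=[{"travel": [0.0134, 0.003, 0.008], "angular": [0.001, -0.001, -0.002]}, {"travel": [0.0134, 0.003, 0.008], "angular": [0.001, -0.001, -0.002]}, {"travel": [0.0134, 0.003, 0.008], "angular": [0.001, -0.001, -0.002]}])

```text
t: 5.72
eef_pos: [571.1, 208.1, 321.0]
ee_rot: [-1.922, -1.916, 0.493]
ft_force: [-0.3, -0.2, -1.2]
grip_width: 24.2
finger_force: 30.0
```

```bash
python3 - <<'E'
from g import *
from rig import grab_frame
go((floor+297*a,-a))
s=robot.sense();f=grab_frame('wrist');cs=grab_frame('side')['color']
M=f['mount'];R0=Ro.from_rotvec(s['ee_rot']).as_matrix();p=s['eef_pos'];z=R0[:,2]
def W(X):
    c=M[:3,:3].T@(R0.T@(np.array(X)-p)-M[:3,3]);c=f['intrinsics']@c;return c[:2]/c[2]
x0,y0=250,130
for n,X in [('mouth',floor+97*a),('floor',floor),('tip',p+z*158),('headtop',p+z*108),('ring',p+z*53),('cap',p-z*17)]: print(n,W(X),P('side',X))
w=cv2.resize(f['color'][y0:y0+190,x0:x0+145,::-1],None,fx=3,fy=3,interpolation=cv2.INTER_CUBIC)
c=cv2.resize(cs[250:392,335:423,::-1],None,fx=4,fy=4,interpolation=cv2.INTER_CUBIC)
cv2.imwrite('pics/w2.png',np.hstack([w[:568],c[:568]]))
E
```

```text
t 5.72 p [571.0658 208.0956 320.9683] F [-0.2821 -0.169  -1.2076] w 24.2 f 30.0 q [0.1234 0.6833 0.6862 0.1104 2.2872 0.1772]
travel [-0.0043  0.0001 -0.0007] ang [-0.0002  0.0006  0.0008]
mouth [327.8097 213.1537] [378.1383 333.0389]
floor [327.7271 191.2633] [402.8578 364.354 ]
tip [327.6861 225.6239] [366.1496 318.3754]
headtop [327.7851 247.5379] [350.4174 298.5653]
ring [327.9508 284.2345] [331.2245 274.3974]
cap [328.3628 375.4981] [303.3766 239.331 ]
```

View pics/w2.png

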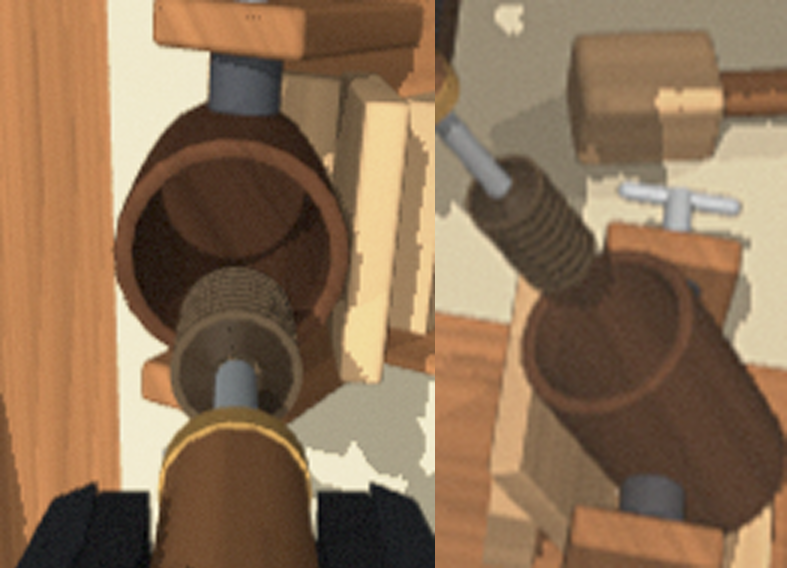

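The wrist view puts the mouth exactly where predicted, at crop (232,251). The brush has pivoted about the closing axis, with the tip towards -y. I'll fit that angle and the tip length.

```bash
python3 - <<'E'
from g import *
f=pickle.load(open('w.pkl','rb'));s=robot.sense()
M=f['mount'];R0=Ro.from_rotvec(s['ee_rot']).as_matrix();p=s['eef_pos']
def W(X):
    c=M[:3,:3].T@(R0.T@(np.array(X)-p)-M[:3,3]);c=f['intrinsics']@c;return c[:2]/c[2]
wc=lambda x,y:np.array([250+x/3,130+y/3]);sc=lambda x,y:np.array([335+(x-435)/4,250+y/4])
def res(v,parts=False):
    th,L=v;Rb=R0@Ro.from_euler('y',th).as_matrix();g=p+R0[:,2]*6;z=Rb[:,2]
    tip=g+z*(L-6);ht=tip-50*z;top=tip+15*Rb[:,0]
    return np.r_[W(ht)-wc(236,367),(W(top)-wc(236,267))[1],P('side',ht)-sc(506,180),P('side',tip)-sc(570,262)]
r=least_squares(res,[0,158]);print(p,r.x,r.fun)
th,L=r.x;np.save('b.npy',r.x)
E
```

```text
[571.0578 208.1255 321.0373] [ -0.0681 165.1284] [-0.4104  1.8952 -1.3087  0.3741  1.9707 -0.1347 -0.9463]
```

```bash
cat >> g.py <<'E'
def brush(*hs,th=-.065,L=163.):
    "goals with the brush tip h mm above the pot floor on the pot's axis"
    s=robot.sense();R0=Ro.from_rotvec(s['ee_rot']).as_matrix();p=s['eef_pos']
    R=rot(-a)@Ro.from_euler('y',-th).as_matrix()
    print('t %.2f'%s['t'],'F',s['ft_force'],'w %.1f f %.1f'%(s['grip_width'],s['finger_force']),'tip rel floor (perp, along)',end=' ')
    Rb=R0@Ro.from_euler('y',th).as_matrix();tip=p+6*R0[:,2]+(L-6)*Rb[:,2]-floor;print(rot(-a).T@tip, 'axis',rot(-a).T@Rb[:,2])
    for h in hs:
        g=floor+(h+L-6)*a-6*R[:,2];print(h,'travel',R0.T@(g-p)/300,'ang',Ro.from_matrix(R0.T@R).as_rotvec()/np.pi)
E
python3 -c "
from g import *
brush(137,60)"
```

```text
t 5.83 F [-0.7405 -0.0655 -0.719 ] w 24.3 f 30.0 tip rel floor (perp, along) [  -9.1714   -0.1349 -134.1947] axis [-0.0668 -0.0003  0.9978]
137 travel [-0.0057  0.0002 -0.0105] ang [-0.0002  0.0213  0.0009]
60 travel [-0.0053  0.0004  0.2462] ang [-0.0002  0.0213  0.0009]
```

Emit:
drive_tool(moves=[{"travel": [-0.003, 0, -0.005], "angular": [0, 0.011, 0.001]}, {"travel": [-0.0057, 0, -0.01], "angular": [0, 0.0213, 0.001]}, {"travel": [-0.0057, 0, -0.01], "angular": [0, 0.0213, 0.001]}, {"travel": [-0.0057, 0, 0.03], "angular": [0, 0.0213, 0.001]}, {"travel": [-0.0055, 0, 0.08], "angular": [0, 0.0213, 0.001]}, {"travel": [-0.0055, 0, 0.13], "angular": [0, 0.0213, 0.001]}, {"travel": [-0.0053, 0, 0.16], "angular": [0, 0.0213, 0.001]}, {"travel": [-0.0053, 0, 0.16], "angular": [0, 0.0213, 0.001]}], newtons=45)

```text
t: 6.82
eef_pos: [546.9, 207.6, 279.3]
ee_rot: [-1.917, -1.871, 0.425]
ft_force: [0.7, -0.3, -0.5]
grip_width: 23.8
finger_force: 45.0
```

```bash
python3 - <<'E'
from g import *
from rig import grab_frame
brush(60,15,5)
f=grab_frame('wrist')
x0,y0=250,130
cv2.imwrite('pics/w3.png',cv2.resize(f['color'][y0:y0+190,x0:x0+145,::-1],None,fx=3,fy=3,interpolation=cv2.INTER_CUBIC))
E
```

```text
t 6.83 F [ 0.6923 -0.2624 -0.4562] w 23.8 f 45.0 tip rel floor (perp, along) [  0.0662  -0.3846 -85.6667] axis [ 0.     -0.0013  1.    ]
60 travel [-0.0058  0.0007  0.0854] ang [-0.0004 -0.     -0.0002]
15 travel [-0.0155  0.0009  0.235 ] ang [-0.0004 -0.     -0.0002]
5 travel [-0.0177  0.0009  0.2683] ang [-0.0004 -0.     -0.0002]
```

View pics/w3.png

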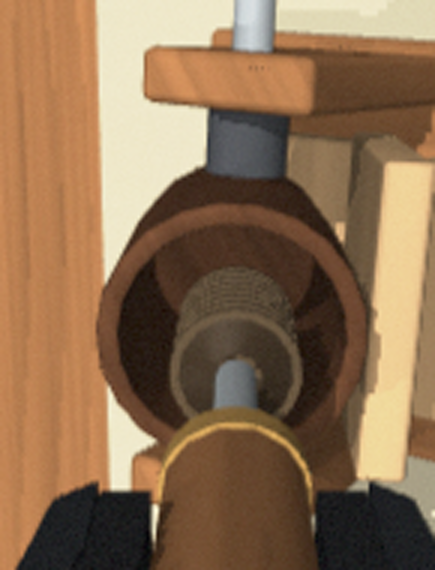

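The brush head is inside the mouth at (236,340), centred between the walls. Going down gently.

Emit:
drive_tool(moves=[{"travel": [-0.002, 0.001, 0.03], "angular": [0, 0, 0]}, {"travel": [-0.005, 0.001, 0.07], "angular": [0, 0, 0]}, {"travel": [-0.008, 0.001, 0.11], "angular": [0, 0, 0]}, {"travel": [-0.01, 0.001, 0.15], "angular": [0, 0, 0]}, {"travel": [-0.013, 0.001, 0.19], "angular": [0, 0, 0]}, {"travel": [-0.0155, 0.001, 0.22], "angular": [0, 0, 0]}, {"travel": [-0.0155, 0.001, 0.235], "angular": [0, 0, 0]}, {"travel": [-0.0155, 0.001, 0.235], "angular": [0, 0, 0]}])

```text
t: 7.88
eef_pos: [511.9, 209.2, 218.0]
ee_rot: [-1.917, -1.871, 0.424]
ft_force: [-0.7, -0.3, -1.3]
grip_width: 24.3
finger_force: 45.0
```

```bash
python3 -c "
from g import *
brush(8,4,0)"
```

```text
t 7.88 F [-0.7382 -0.3244 -1.3382] w 24.3 f 45.0 tip rel floor (perp, along) [  0.0375   0.0354 -15.1027] axis [ 0.0001 -0.0008  1.    ]
8 travel [-0.0016 -0.0005  0.0236] ang [-0.0002 -0.     -0.0002]
4 travel [-0.0025 -0.0005  0.0369] ang [-0.0002 -0.     -0.0002]
0 travel [-0.0033 -0.0005  0.0502] ang [-0.0002 -0.     -0.0002]
```

Creep down in 4 mm steps, watching the force.

Emit:
drive_tool(moves=[{"travel": [-0.0008, 0, 0.013], "angular": [0, 0, 0]}, {"travel": [-0.0016, 0, 0.0236], "angular": [0, 0, 0]}, {"travel": [-0.0016, 0, 0.0236], "angular": [0, 0, 0]}])

```text
t: 8.25
eef_pos: [508.3, 209.3, 211.8]
ee_rot: [-1.917, -1.871, 0.424]
ft_force: [-0.1, -0.0, -0.6]
grip_width: 24.1
finger_force: 45.0
```

Emit:
drive_tool(moves=[{"travel": [-0.0008, 0, 0.0133], "angular": [0, 0, 0]}, {"travel": [-0.0008, 0, 0.0133], "angular": [0, 0, 0]}, {"travel": [-0.0008, 0, 0.0133], "angular": [0, 0, 0]}])

```text
t: 8.62
eef_pos: [506.5, 209.5, 208.5]
ee_rot: [-1.917, -1.871, 0.424]
ft_force: [0.0, 0.9, -0.1]
grip_width: 24.1
finger_force: 45.0
```

Emit:
drive_tool(moves=[{"travel": [-0.0004, 0, 0.0067], "angular": [0, 0, 0]}, {"travel": [-0.0008, 0, 0.0133], "angular": [0, 0, 0]}, {"travel": [-0.0008, 0, 0.0133], "angular": [0, 0, 0]}])

```text
t: 9.0
eef_pos: [505.1, 209.6, 206.2]
ee_rot: [-1.919, -1.873, 0.42]
ft_force: [2.9, 0.4, 7.9]
grip_width: 24.0
finger_force: 45.0
```

Emit:
drive_tool(moves=[{"travel": [-0.0002, 0, 0.0033], "angular": [0, 0, 0]}, {"travel": [-0.0004, 0, 0.0067], "angular": [0, 0, 0]}, {"travel": [-0.0004, 0, 0.0067], "angular": [0, 0, 0]}])

```text
t: 9.38
eef_pos: [505.1, 209.7, 206.2]
ee_rot: [-1.92, -1.875, 0.415]
ft_force: [9.6, -0.6, 19.1]
grip_width: 24.2
finger_force: 45.0
```

Emit:
drive_tool(moves=[{"travel": [-0.0002, 0, 0.0033], "angular": [0, 0, 0]}, {"travel": [-0.0004, 0, 0.0067], "angular": [0, 0, 0]}, {"travel": [-0.0004, 0, 0.0067], "angular": [0, 0, 0]}])

```text
t: 9.75
eef_pos: [505.0, 209.8, 206.1]
ee_rot: [-1.922, -1.877, 0.411]
ft_force: [14.0, 0.3, 30.1]
grip_width: 23.9
finger_force: 45.1
```

Bottom reached, with firm contact. Now back up to the mouth.

```bash
python3 -c "
from g import *
brush(0,97)"
```

```text
t 9.75 F [13.9804  0.3375 30.1001] w 23.9 f 45.1 tip rel floor (perp, along) [ 0.7607  1.9244 -1.2888] axis [0.0029 0.0108 0.9999]
0 travel [-0.0013 -0.0006  0.0042] ang [ 0.0034 -0.0009  0.0003]
97 travel [ 0.0207  0.0029 -0.3184] ang [ 0.0034 -0.0009  0.0003]
```

Emit:
drive_tool(moves=[{"travel": [0.001, 0, -0.015], "angular": [0, 0, 0]}, {"travel": [0.0035, 0, -0.055], "angular": [0, 0, 0]}, {"travel": [0.0065, 0, -0.1], "angular": [0, 0, 0]}, {"travel": [0.0098, 0, -0.15], "angular": [0, 0, 0]}, {"travel": [0.013, 0, -0.2], "angular": [0, 0, 0]}, {"travel": [0.0163, 0, -0.25], "angular": [0, 0, 0]}, {"travel": [0.0195, 0, -0.3], "angular": [0, 0, 0]}, {"travel": [0.0215, 0, -0.33], "angular": [0, 0, 0]}, {"travel": [0.022, 0, -0.337], "angular": [0, 0, 0]}, {"travel": [0.022, 0, -0.337], "angular": [0, 0, 0]}])

```text
t: 11.0
eef_pos: [553.0, 207.3, 288.9]
ee_rot: [-1.917, -1.871, 0.425]
ft_force: [-0.2, 0.2, -0.4]
grip_width: 24.1
finger_force: 45.0
```

```bash
python3 - <<'E'
from g import *
brush(97,10,3,0)
from rig import grab_frame
f=grab_frame('wrist');s=robot.sense()
g=cv2.imread('pics/w3.png');h=f['color'][130:320,250:395,::-1]
# brush appearance shift in the tool frame relative to w3 (handle/stem/head region)
g=cv2.resize(g,(145,190),interpolation=cv2.INTER_AREA)
for (x,y,w,hh) in [(50,100,60,40),(48,135,62,40)]:
    t=g[y:y+hh,x:x+w];r=cv2.matchTemplate(np.ascontiguousarray(h),t,cv2.TM_CCOEFF_NORMED);_,m,_,l=cv2.minMaxLoc(r);print('shift',l[0]-x,l[1]-y,m)
E
```

```text
t 11.00 F [-0.1622  0.2069 -0.3901] w 24.1 f 45.0 tip rel floor (perp, along) [  0.0536   0.0895 -97.0039] axis [ 0.     -0.0014  1.    ]
97 travel [-0.0002 -0.0011  0.    ] ang [-0.0004 -0.     -0.0002]
10 travel [-0.019  -0.0007  0.2894] ang [-0.0004 -0.     -0.0002]
3 travel [-0.0205 -0.0006  0.3127] ang [-0.0004 -0.     -0.0002]
0 travel [-0.0212 -0.0006  0.3227] ang [-0.0004 -0.     -0.0002]
shift 0 0 0.9498841762542725
shift 0 0 0.8251363039016724
```

Emit:
drive_tool(moves=[{"travel": [-0.001, 0, 0.02], "angular": [0, 0, 0]}, {"travel": [-0.004, 0, 0.06], "angular": [0, 0, 0]}, {"travel": [-0.0072, 0, 0.11], "angular": [0, 0, 0]}, {"travel": [-0.0105, 0, 0.16], "angular": [0, 0, 0]}, {"travel": [-0.0138, 0, 0.21], "angular": [0, 0, 0]}, {"travel": [-0.017, 0, 0.26], "angular": [0, 0, 0]}, {"travel": [-0.019, 0, 0.29], "angular": [0, 0, 0]}, {"travel": [-0.02, 0, 0.305], "angular": [0, 0, 0]}, {"travel": [-0.0205, 0, 0.314], "angular": [0, 0, 0]}, {"travel": [-0.021, 0, 0.319], "angular": [0, 0, 0]}, {"travel": [-0.0212, 0, 0.324], "angular": [0, 0, 0]}, {"travel": [-0.0212, 0, 0.324], "angular": [0, 0, 0]}])

```text
t: 12.55
eef_pos: [505.2, 209.6, 206.2]
ee_rot: [-1.919, -1.873, 0.42]
ft_force: [3.5, -0.0, 6.6]
grip_width: 24.1
finger_force: 45.0
```

Same bottom contact, at about 7 N. Drawing up to the mouth the second time, then clear.

Emit:
drive_tool(moves=[{"travel": [0.001, 0, -0.015], "angular": [0, 0, 0]}, {"travel": [0.0035, 0, -0.055], "angular": [0, 0, 0]}, {"travel": [0.0065, 0, -0.1], "angular": [0, 0, 0]}, {"travel": [0.0098, 0, -0.15], "angular": [0, 0, 0]}, {"travel": [0.013, 0, -0.2], "angular": [0, 0, 0]}, {"travel": [0.0163, 0, -0.25], "angular": [0, 0, 0]}, {"travel": [0.0195, 0, -0.3], "angular": [0, 0, 0]}, {"travel": [0.0215, 0, -0.33], "angular": [0, 0, 0]}, {"travel": [0.026, 0, -0.4], "angular": [0, 0, 0]}, {"travel": [0.03, 0, -0.46], "angular": [0, 0, 0]}, {"travel": [0.0325, 0, -0.5], "angular": [0, 0, 0]}, {"travel": [0.0325, 0, -0.5], "angular": [0, 0, 0]}])

```text
t: 14.05
eef_pos: [579.9, 206.0, 335.3]
ee_rot: [-1.918, -1.872, 0.423]
ft_force: [0.3, -0.3, -0.3]
grip_width: 23.7
finger_force: 45.0
```

```bash
cat >> g.py <<'E'
def stand(*gs,th=-.065,L=161.7):
    "goals with the brush upright, tip at the given world points"
    s=robot.sense();R0=Ro.from_rotvec(s['ee_rot']).as_matrix();p=s['eef_pos']
    R=rot(DOWN)@Ro.from_euler('y',-th).as_matrix()
    Rb=R0@Ro.from_euler('y',th).as_matrix();print('t',s['t'],'F',s['ft_force'],'tip',p+6*R0[:,2]+(L-6)*Rb[:,2],'up',-Rb[:,2])
    for h in gs:
        g=np.array(h)+np.array([0,0,L-6])-6*R[:,2];print(h,'travel',R0.T@(g-p)/300,'ang',Ro.from_matrix(R0.T@R).as_rotvec()/np.pi)
E
python3 -c "
from g import *
stand([500,0,170])"
```

```text
t 14.05 F [ 0.2714 -0.2865 -0.348 ] tip [499.1571 210.1855 195.2337] up [ 0.4992 -0.0237  0.8661]
[500, 0, 170] travel [-0.6979 -0.2244  0.0818] ang [-0.1659 -0.0073 -0.0129]
```

Emit:
drive_tool(moves=[{"travel": [-0.02, -0.006, 0.002], "angular": [-0.005, 0, 0]}, {"travel": [-0.06, -0.018, 0.007], "angular": [-0.014, -0.001, -0.001]}, {"travel": [-0.12, -0.037, 0.014], "angular": [-0.028, -0.001, -0.002]}, {"travel": [-0.18, -0.057, 0.021], "angular": [-0.043, -0.002, -0.003]}, {"travel": [-0.24, -0.076, 0.028], "angular": [-0.057, -0.002, -0.004]}, {"travel": [-0.3, -0.096, 0.035], "angular": [-0.071, -0.003, -0.005]}, {"travel": [-0.36, -0.116, 0.042], "angular": [-0.086, -0.004, -0.006]}, {"travel": [-0.42, -0.135, 0.049], "angular": [-0.1, -0.004, -0.008]}, {"travel": [-0.48, -0.154, 0.056], "angular": [-0.114, -0.005, -0.009]}, {"travel": [-0.54, -0.174, 0.063], "angular": [-0.128, -0.006, -0.01]}, {"travel": [-0.6, -0.193, 0.07], "angular": [-0.143, -0.006, -0.011]}, {"travel": [-0.65, -0.209, 0.076], "angular": [-0.155, -0.007, -0.012]}, {"travel": [-0.685, -0.22, 0.08], "angular": [-0.163, -0.007, -0.013]}, {"travel": [-0.698, -0.224, 0.082], "angular": [-0.166, -0.0073, -0.013]}, {"travel": [-0.698, -0.224, 0.082], "angular": [-0.166, -0.0073, -0.013]}])

```text
t: 15.92
eef_pos: [499.6, -0.3, 331.4]
ee_rot: [-2.188, -2.188, -0.07]
ft_force: [-0.2, -0.5, -0.1]
grip_width: 24.1
finger_force: 45.0
```

```bash
python3 -c "
from g import *
stand([500,-215,150])"
```

```text
t 15.925 F [-0.1972 -0.5103 -0.1007] tip [499.4537   0.0864 169.6811] up [ 0.001  -0.0002  1.    ]
[500, -215, 150] travel [-0.7196  0.0013  0.0188] ang [-0.0003 -0.0001 -0.    ]
```

Emit:
drive_tool(moves=[{"travel": [-0.02, 0, 0], "angular": [0, 0, 0]}, {"travel": [-0.06, 0, 0.001], "angular": [0, 0, 0]}, {"travel": [-0.12, 0, 0.003], "angular": [0, 0, 0]}, {"travel": [-0.18, 0, 0.005], "angular": [0, 0, 0]}, {"travel": [-0.24, 0, 0.006], "angular": [0, 0, 0]}, {"travel": [-0.3, 0, 0.008], "angular": [0, 0, 0]}, {"travel": [-0.36, 0, 0.01], "angular": [0, 0, 0]}, {"travel": [-0.42, 0.001, 0.011], "angular": [0, 0, 0]}, {"travel": [-0.48, 0.001, 0.013], "angular": [0, 0, 0]}, {"travel": [-0.54, 0.001, 0.014], "angular": [0, 0, 0]}, {"travel": [-0.6, 0.001, 0.016], "angular": [0, 0, 0]}, {"travel": [-0.66, 0.001, 0.017], "angular": [0, 0, 0]}, {"travel": [-0.7, 0.001, 0.018], "angular": [0, 0, 0]}, {"travel": [-0.72, 0.001, 0.019], "angular": [0, 0, 0]}, {"travel": [-0.72, 0.001, 0.019], "angular": [0, 0, 0]}])

```text
t: 17.8
eef_pos: [500.1, -215.6, 311.6]
ee_rot: [-2.188, -2.188, -0.071]
ft_force: [-0.6, -0.0, -1.3]
grip_width: 23.9
finger_force: 45.0
```

```bash
python3 - <<'E'
from g import *
from rig import grab_frame
stand([500,-215,20],[500,-215,11])
# brush vs w3 in tool frame; side-view position of the bristle head by template from earlier 'held' picture
f=grab_frame('wrist');h=np.ascontiguousarray(f['color'][130:320,250:395,::-1])
g=cv2.resize(cv2.imread('pics/w3.png'),(145,190),interpolation=cv2.INTER_AREA)
for (x,y,w,hh) in [(57,103,45,35),(52,138,54,40)]:
    t=g[y:y+hh,x:x+w];_,m,_,l=cv2.minMaxLoc(cv2.matchTemplate(h,t,cv2.TM_CCOEFF_NORMED));print('shift',l[0]-x,l[1]-y,m)
c=grab_frame('side')['color'];cv2.imwrite('pics/s5.png',c[:,:,::-1])
held=cv2.imread('pics/held.png')[:,:396];held=cv2.resize(held,(66,90),interpolation=cv2.INTER_AREA)
t=held[44:72,22:39]  # head; side px origin (342,78)
_,m,_,l=cv2.minMaxLoc(cv2.matchTemplate(np.ascontiguousarray(c[:,:,::-1][:330]),t,cv2.TM_CCOEFF_NORMED));print('head tl',l,m,'-> head top',l[0]+188/6-22,l[1]+50-44)
s=robot.sense();R0=Ro.from_rotvec(s['ee_rot']).as_matrix();Rb=R0@Ro.from_euler('y',-.065).as_matrix()
tip=s['eef_pos']+6*R0[:,2]+155.7*Rb[:,2];print('pred headtop',P('side',tip-50*Rb[:,2]),'tip',P('side',tip))
E
```

```text
t 17.8 F [-0.5871 -0.0057 -1.2718] tip [ 499.9542 -215.1717  149.9135] up [ 0.0009 -0.0004  1.    ]
[500, -215, 20] travel [-0.0275  0.0001  0.4322] ang [-0.0003 -0.0001  0.    ]
[500, -215, 11] travel [-0.0295  0.0001  0.4621] ang [-0.0003 -0.0001  0.    ]
shift -46 6 0.47939762473106384
shift -39 -15 0.4127766788005829
head tl (365, 129) 0.8808255195617676 -> head top 374.3333333333333 135
pred headtop [374.9075 133.079 ] tip [372.5836 153.0739]
```

The side view agrees with the prediction within about 2 px. Lowering into the well.

Emit:
drive_tool(moves=[{"travel": [-0.0025, 0, 0.04], "angular": [0, 0, 0]}, {"travel": [-0.0065, 0, 0.1], "angular": [0, 0, 0]}, {"travel": [-0.0103, 0, 0.16], "angular": [0, 0, 0]}, {"travel": [-0.0135, 0, 0.21], "angular": [0, 0, 0]}, {"travel": [-0.0155, 0, 0.245], "angular": [0, 0, 0]}, {"travel": [-0.017, 0, 0.265], "angular": [0, 0, 0]}, {"travel": [-0.017, 0, 0.265], "angular": [0, 0, 0]}])

```text
t: 18.77
eef_pos: [500.0, -215.4, 231.8]
ee_rot: [-2.187, -2.188, -0.07]
ft_force: [-0.9, 0.4, -0.1]
grip_width: 23.8
finger_force: 45.0
```

```bash
python3 -c "
from g import *
stand([500,-215,17],[500,-215,11])"
```

```text
t 18.775 F [-0.8726  0.3831 -0.0573] tip [ 499.8622 -214.9149   70.1573] up [ 0.001  -0.0003  1.    ]
[500, -215, 17] travel [-0.0117  0.0001  0.1768] ang [-0.0003 -0.0001  0.0001]
[500, -215, 11] travel [-0.013   0.0001  0.1968] ang [-0.0003 -0.0001  0.0001]
```

Emit:
drive_tool(moves=[{"travel": [-0.002, 0, 0.03], "angular": [0, 0, 0]}, {"travel": [-0.0045, 0, 0.07], "angular": [0, 0, 0]}, {"travel": [-0.0072, 0, 0.11], "angular": [0, 0, 0]}, {"travel": [-0.01, 0, 0.15], "angular": [0, 0, 0]}, {"travel": [-0.0117, 0, 0.175], "angular": [0, 0, 0]}, {"travel": [-0.0123, 0, 0.184], "angular": [0, 0, 0]}, {"travel": [-0.0123, 0, 0.184], "angular": [0, 0, 0]}])

```text
t: 19.65
eef_pos: [500.1, -215.6, 176.8]
ee_rot: [-2.188, -2.188, -0.07]
ft_force: [0.6, -0.7, -0.8]
grip_width: 23.9
finger_force: 45.0
```

Emit:
drive_tool(moves=[{"travel": [-0.0003, 0, 0.0045], "angular": [0, 0, 0]}, {"travel": [-0.0006, 0, 0.009], "angular": [0, 0, 0]}, {"travel": [-0.0006, 0, 0.009], "angular": [0, 0, 0]}])

```text
t: 20.02
eef_pos: [500.0, -215.5, 174.0]
ee_rot: [-2.188, -2.188, -0.07]
ft_force: [-0.4, 0.4, -0.5]
grip_width: 23.7
finger_force: 45.0
```

Emit:
drive_tool(moves=[{"travel": [-0.0003, 0, 0.0045], "angular": [0, 0, 0]}, {"travel": [-0.0005, 0, 0.007], "angular": [0, 0, 0]}, {"travel": [-0.0005, 0, 0.007], "angular": [0, 0, 0]}])

```text
t: 20.4
eef_pos: [500.1, -215.6, 172.3]
ee_rot: [-2.188, -2.189, -0.071]
ft_force: [-0.3, -0.0, 4.8]
grip_width: 23.7
finger_force: 45.0
```

Contact with the stand floor. Releasing, then retreating straight up.

Emit:
drive_tool(moves=[{"travel": [0, 0, 0], "angular": [0, 0, 0]}, {"travel": [0, 0, 0], "angular": [0, 0, 0]}, {"travel": [0, 0, 0], "angular": [0, 0, 0]}, {"travel": [0, 0, 0], "angular": [0, 0, 0]}, {"travel": [0, 0, 0], "angular": [0, 0, 0]}, {"travel": [0, 0, 0], "angular": [0, 0, 0]}, {"travel": [0, 0, 0], "angular": [0, 0, 0]}, {"travel": [0, 0, 0], "angular": [0, 0, 0]}], grip=0)

```text
t: 21.4
eef_pos: [500.0, -215.5, 171.9]
ee_rot: [-2.188, -2.188, -0.07]
ft_force: [0.0, 0.1, -0.5]
grip_width: 87.9
finger_force: 0.0
```

Emit:
drive_tool(moves=[{"travel": [0.005, 0, -0.08], "angular": [0, 0, 0]}, {"travel": [0.013, 0, -0.2], "angular": [0, 0, 0]}, {"travel": [0.022, 0, -0.33], "angular": [0, 0, 0]}, {"travel": [0.027, 0, -0.4], "angular": [0, 0, 0]}, {"travel": [0.027, 0, -0.4], "angular": [0, 0, 0]}])

```text
t: 22.02
eef_pos: [500.3, -215.4, 293.3]
ee_rot: [-2.19, -2.19, -0.071]
ft_force: [-0.4, 0.9, 0.0]
grip_width: 88.2
finger_force: 0.0
```

```bash
python3 - <<'E'
from g import *
from rig import grab_frame
s=robot.sense();print(s['t'],s['eef_pos'],s['grip_width'])
c=np.ascontiguousarray(grab_frame('side')['color'][:,:,::-1]);o=cv2.imread('pics/side.png')
# whole handle, stand, and bystanders: where the original patches are now
for n,(x,y,w,h) in dict(handle=(361,132,18,36),stand=(348,165,40,52),pot=(304,214,40,62),g1=(240,165,38,65),g2=(200,280,48,98),mallet=(366,252,106,42),clamp=(315,290,115,135)).items():
    _,m,_,l=cv2.minMaxLoc(cv2.matchTemplate(c,o[y:y+h,x:x+w],cv2.TM_CCOEFF_NORMED));print(n,l[0]-x,l[1]-y,round(m,3))
E
```

```text
22.025 [ 500.3295 -215.4059  293.2933] 88.24157317275882
handle 1 2 0.918
stand 0 0 0.933
pot 0 0 0.995
g1 0 0 0.96
g2 0 0 0.957
mallet 0 0 0.997
clamp 0 0 0.989
```

The brush stands upright in its stand again (handle 1–2 px from where it began), and nothing else moved. Handing in.

```bash
python3 -c "
from rig import robot
print(robot.close_job())"
```

```text
the job is handed in; nothing more can be done
None
```

The pot was brushed twice from bottom to mouth, pressing with about 33 N at the bottom the first time (firmer than intended) and about 7 N the second. The brush is back in its stand, bristles down and released; nothing else moved in the side camera, and the job was handed in at about 22 s.

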